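Set the taper gauge's cursor to a shelf spacer sleeve

TASK

The jaw of the taper gauge has been re-clamped, so its cursor must be set again to the sample spacer sleeve from the rubber mat. Stand the sleeve in the wide mouth of the slot, slide it upright along the gauge floor towards the narrow end until it wedges snugly between fence and jaw (a firm finger push, no more than about 10 N), and let go of it there. Then slide the cursor up until its arm just touches the wedged sleeve without pushing it loose, leave both so, and leave the paper roll and the screwdriver alone.

Things in the scene. Friction and masses are not known exactly. Their poses are not given: they have to be found in the camera images.
- gauge: Taper gauge fixed to the bench: grey base 360 (x) x 150 (y) x 12 mm, two steel walls on it, 12 to 42 mm above the bench, with a slot between. Origin: centre of the base's underside. x runs along the slot from the wide mouth (-x) to the narrow end (+x), z up. Straight wall (fence): slot-side face at y = 0, 14 mm thick to +y, x -150 to +150 mm. Slanting wall (jaw): on the -y side.
- slot_mouth (a point): Point on the slot floor (the base's top, 12 mm above the bench) in the wide mouth: gauge x = -105, y = -20 mm. The slot is 42 to 50 mm wide here and narrows by 0.15 mm per mm towards the narrow end.
- slot_mid (a point): Point on the slot floor at gauge x = 0, y = -15 mm. The jaw (x -130 to +130 mm, 14 mm thick) is clamped anew each time: the slot is 26 to 34 mm wide here, so the sleeve wedges with its axis between x = -30 and +35 mm, touching the fence. Steel on steel, self-locking: it stays wedged when let go. A push of 6 to 10 N towards the narrow end wedges it well.
- sleeve: Spacer sleeve: plain steel tube, 30 mm outside diameter, 100 mm tall, about 0.2 kg, closed to view by a dark bore on top, standing upright on the mat. Origin: centre of its underside, z up along its axis.
- sleeve_flank (a point): Point on the sleeve's axis, 39 mm above its foot: level with the cursor's arm when the sleeve stands on the slot floor.
- mat: Black rubber mat, 160 x 160 x 4 mm, fixed on the bench; the sleeve starts on it. Origin: centre of its underside.
- cursor (a joint): Travel of the cursor, m: 0 at the narrow end, growing towards the mouth, to 0.16; 1.5 N drag, stays where left. An aluminium carriage, 70 mm long, beside the fence (+y side), with a black grip tab and a flat arm, 14 mm wide, over fence and slot at 46 to 56 mm above the bench. It starts 25 mm or more short of where the sleeve can wedge.
- cursor_nose (a point): Point on the arm's flat front face (towards the mouth), over the slot, 15 mm from the fence face, 51 mm above the bench; axes as the gauge's. The sleeve's flank meets this face; sleeve_flank is then 15 mm away towards -x.
- cursor_tab (a point): Centre of the cursor's grip tab, 80 mm above the bench: a black plate 24 mm along the slot, 12 mm thick across it (y), 45 to 90 mm above the bench. 50 mm behind the nose face (+x), 34 mm beyond the fence face (+y).
- roll: Bystander: white paper roll 110 mm across, 90 mm tall, standing on the bench. Origin: centre of its underside.
- screwdriver: Bystander: screwdriver with yellow handle, lying on the bench. Origin: under its middle.
Not all that is in view belongs to the job. Of the things that look like the sleeve, take the one that is farthest to the robot's left at the start.

How it is judged:
By the outcome, as a careful person would: the job done as asked, in the order asked, and still so for the second after the job is handed in, with the robot touching nothing.
It also fails if it takes over 72 s, if anything falls off the work surface, if the arm or the gripper's body presses on something with over 40 N, if the wrist force passes 120 N, or if a joint passes its speed limit or range.

ROBOT

A 6-joint arm with a two-finger parallel gripper is mounted at the origin on the work surface. World frame = base frame: x ahead of the robot, y to its left, z up, the work surface at z = 0. Lengths are in m, angles in rad, forces in N, time in s.
With the tool pointing down it reaches from about 0.375 to 0.9 m from the base axis. Payload 3.1 kg.
Tool frame: the origin (TCP) lies at the centre of the arm's flange, where the gripper is bolted on; the fingertips stand 182 mm ahead of it and the grasp point (between the pads) lies 164 mm ahead of it; z points along the fingers, y is the line along which they close (so a half turn about z gives the same grasp; the last joint's range is limited). The gripper opens to 87 mm and grips with 3 to 60 N. Pads are 19 mm wide; open, the fingers measure 117 mm over their backs; the gripper's body (75 mm by 190 mm) begins 51 mm behind the grasp point.
Start: joints at [1.109, 0.527, 1.433, -0, 1.181, -0.178], TCP at [0.175, 0.6, 0.405] pointing down, gripper open.
Joint ranges: [-3.08, 3.08], [-0.75, 2.2], [0.22, 2.44], [-1.43, 4.57], [0, 2.65], [-2.85, 2.85]. Speed limits (rad/s): [2.79, 2.79, 3.14, 3.14, 3.14, 3.14].

INTERFACE

Orientations are given as a unit quaternion [x, y, z, w].
In Python, from rig import * gives the robot as it stands.
- The arm moves only by the tool move_arm, never from a script. Its argument "commands" is a list that holds one entry, the list of rows, each a list of 6 numbers: the shift along the tool's x, y, z in units of 40 mm (1.0 is 40 mm), then the turn, a rotation vector about the tool's x, y, z in rad. A call has 1 to 12 rows; each row is the pose to reach, as a shift and turn from the pose commanded when the call began, along the tool's axes at that moment; what a row does not reach only later rows make up. A row lasts 1/8 s, in which the tool goes at most 62.5 mm and 10.7 degrees, less where a joint would pass 70% of its speed; a pose out of reach is approached as far as the arm can. A call with a gripper value outside its range is refused whole. "claw" is the closure, from -1 (fully open) to 1 (shut), so that 0 is half open, set as the call begins (left out, the last holds). The fingers move at their own pace and stop on an object; "squeeze" is the grip in N (left out, the last holds). Time passes only in rows, so rows that repeat a pose let the fingers close. It gives the time, the measured TCP pose, the force, the opening and the grip force at its end, in the units of the state.
- get_obs(): the state, without advancing time (a new reading comes with each control period).
- camera(name): name is "scene" or "top"; returns a dict with "pixels" (400x640x3 uint8, blue, green, red), "range_z" (400x640 float32, m along the optical axis (not along the pixel's ray), 0 where there is no reading), "camera_matrix" (3x3 intrinsics, pixels), "extrinsics" (4x4, takes a point from world to camera coordinates). Camera axes: x right, y up, looking along -z (the intrinsics and any distortion apply to the point x, -y, -z); pixel columns grow to the right and rows downward; lengths in m; the calibration is good to about 2 mm. A picture is of the moment at which its call begins.
- hand_in(): hands the job in; it is judged then, once.
The state is a dict: "time": time; "q": joint angles; "joint_velocities": joint speeds; "joint_torque": joint torques, N m; "position": TCP position; "tool_rot": TCP orientation; "ft_force": force on the tool from outside, world axes, zero at the start; "moment": the same for the moment, N m; "grip_width": finger opening in m; "grip_force": force on a finger pad.
Only numpy, scipy, OpenCV 4.12 (cv2) and the standard library are available. Lean on these libraries where they do the work, as an engineer would, in place of code of your own. Each camera call takes 0.05 s, during which the arm holds its last target. There are 200 camera calls.

## Working session

There is one attempt and no reset: what is moved stays moved. The work goes in short steps, Python scripts to look and compute and a tool call to move; the robot and the scene stay as the last step left them, time stands still between calls to the robot, and variables do not carry over. Pictures are saved under pics/ and viewed, at most 10 in all, crops included, and the job is handed in when it is done.

Besides the shell and the picture viewer there is one more tool, called after "Emit:" as name([rows], argument=value, ...), one row to a line, values as JSON. move_arm: Moves the arm, as the interface text tells. Its arguments: {"type":"object","properties":{"commands":{"type":"array","items":{"type":"array","items":{"type":"array","items":{"type":"number"}}}},"claw":{"type":"number"},"squeeze":{"type":"number"}},"required":["commands"]}

```bash
mkdir -p pics; cat > h.py <<'E'
from rig import *
import numpy as np, cv2
def pts(c):
    K=c["camera_matrix"];E=c["extrinsics"];z=c["range_z"]
    v,u=np.mgrid[0:400,0:640]
    P=np.stack([(u-K[0,2])/K[0,0]*z,-(v-K[1,2])/K[1,1]*z,-z],-1)
    W=(P-E[:3,3])@E[:3,:3]   # R^T (P-t)
    W[z==0]=np.nan
    return W
E
python3 - <<'E'
from h import *
ims=[]
for n in("scene","top"):
    c=camera(n);np.savez(n+"0.npz",**c);cv2.imwrite(f"pics/{n}0.png",c["pixels"])
    E=c["extrinsics"];print(n,-E[:3,:3].T@E[:3,3],-E[2,:3],c["camera_matrix"][0,0])
print(get_obs())
E
```

```text
scene [1.22451583 0.06109639 0.83139302] [-0.66668481 -0.06353417 -0.74262694] 392.37329387918976
top [ 0.29994464 -0.00529116  1.36071464] [ 0.19697379 -0.01377253 -0.98031201] 485.84381755446105
{'time': 0.1, 'q': array([ 1.10849094e+00,  5.28366361e-01,  1.43374081e+00,  4.90734764e-06,
        1.18137621e+00, -1.78524279e-01]), 'joint_velocities': array([ 0.00026321, -0.00241017, -0.00129001, -0.00105321,  0.00079402,
       -0.00061936]), 'joint_torque': array([-3.51681847e-04, -4.40985453e+01, -1.77148962e+01,  6.34675403e-02,
        5.34611510e-02, -4.59797934e-05]), 'position': array([0.17484449, 0.59973864, 0.40388396]), 'tool_rot': array([ 1.41415782e-01,  9.89949839e-01, -8.96537119e-04, -2.99906477e-04]), 'ft_force': array([ 0.08140102, -0.37778264,  0.01091221]), 'moment': array([ 0.05099822, -0.05930098,  0.04575202]), 'grip_force': 0.0, 'grip_width': 0.08704403666736014}
```

View pics/scene0.png

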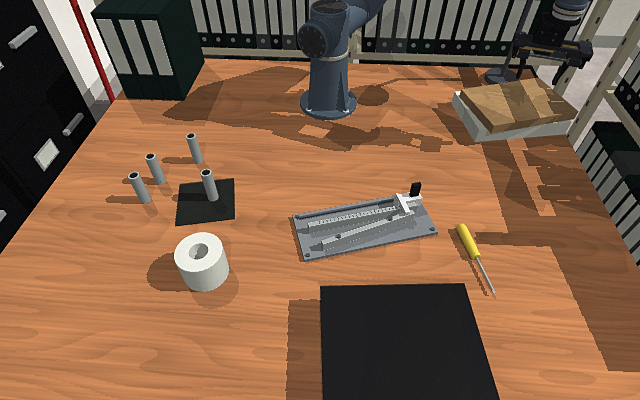

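View pics/top0.png

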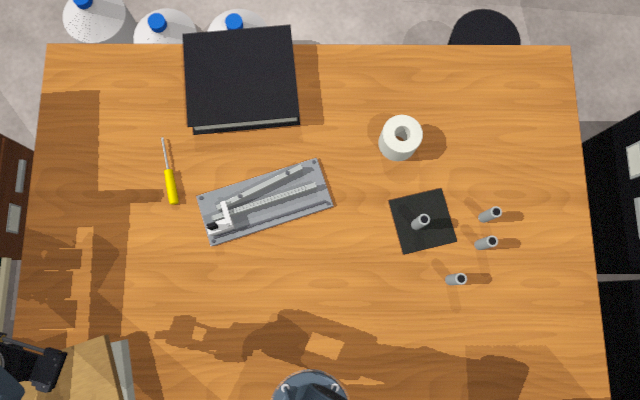

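The scene view shows the gauge at (365,222), the tab at (415,190), the roll at (202,262), the screwdriver at (475,260) and four sleeves. In the top view the sleeve candidates are A (421,220) on the mat, B (490,213), C (487,242) and D (457,279). Image right in the top view is -y, so A is the farthest left and is also the one on the mat.

```bash
cat >> h.py <<'E'
def cast(c,uv,z):
    K=c["camera_matrix"];E=c["extrinsics"];uv=np.atleast_2d(uv).astype(float)
    d=np.c_[(uv[:,0]-K[0,2])/K[0,0],-(uv[:,1]-K[1,2])/K[1,1],-np.ones(len(uv))]@E[:3,:3]
    o=-E[:3,:3].T@E[:3,3]
    return o+d*((z-o[2])/d[:,2])[:,None]
E
python3 - <<'E'
from h import *
c=dict(np.load("top0.npz"));im=c["pixels"];W=pts(c)
for n,u,v in(("A",424,218),("B",495,211),("C",492,241),("D",461,279)):
    w=W[v-12:v+13,u-12:u+13].reshape(-1,3);t=w[(w[:,2]>.09)&(w[:,2]<.12)]
    print(n,len(t),t.mean(0),(t.min(0)+t.max(0))/2,np.ptp(t,0))
hsv=cv2.cvtColor(im,cv2.COLOR_BGR2HSV)
m=((hsv[...,1]<70)&(hsv[...,2]>60)).astype(np.uint8);m[:145]=0;m[255:]=0;m[:,:190]=0;m[:,345:]=0
m=cv2.morphologyEx(m,cv2.MORPH_CLOSE,np.ones((7,7)))
k=max(cv2.findContours(m,0,1)[0],key=cv2.contourArea)
p=cast(c,k[:,0],.012)[:,:2]
r=cv2.minAreaRect((p*1000).astype(np.float32));print("base",r)
g=W[145:255,190:345].reshape(-1,3)
for a,b in((.005,.02),(.036,.047),(.048,.062),(.08,.1)):
    s=g[(g[:,2]>a)&(g[:,2]<b)];print(a,len(s),s.mean(0))
t=cast(c,[[424,218]],.104);print("A ray",t)
# roll, screwdriver not needed
cv2.imwrite("pics/crop.png",np.hstack([cv2.resize(im[150:250,190:340],(450,300),interpolation=2),cv2.resize(im[180:280,385:500],(345,300),interpolation=2)]))
E
```

```text
A 114 [ 0.49475558 -0.29797963  0.10422725] [ 0.49490548 -0.29916891  0.10007934] [0.02789676 0.02855924 0.01995981]
B 113 [ 0.51581408 -0.49043226  0.10047303] [ 0.51642561 -0.49155485  0.09886245] [0.02933645 0.03102582 0.0176165 ]
C 115 [ 0.43865617 -0.47446203  0.10057369] [ 0.43923151 -0.4759053   0.09916596] [0.02912597 0.03238554 0.01523372]
D 114 [ 0.34200087 -0.3868335   0.10063676] [ 0.34144017 -0.3875282   0.10118893] [0.02806704 0.0276304  0.01622437]
base ((561.8350830078125, 126.89994049072266), (151.00057983398438, 360.232421875), 18.433414459228516)
0.005 5486 [0.56245492 0.1168024  0.01204582]
0.036 1116 [0.56505458 0.14132268 0.04219664]
0.048 205 [0.52180674 0.21925511 0.05425796]
0.08 48 [0.48257487 0.25963442 0.0896009 ]
A ray [[ 0.49807088 -0.30142352  0.104     ]]
```

View pics/crop.png

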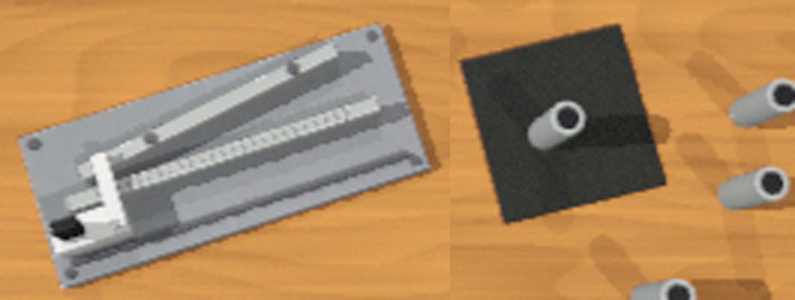

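Picture: sleeve A stands alone on the mat (crop at 565,120). The cursor is at the gauge's narrow end, and the mouth faces -y. The base measures 151 x 360 mm and the tab lies at gauge y = 33 mm, so both agree with the description. Next I move above sleeve A with the closing line along gauge x.

Emit:
move_arm([
  [[-3,-1.8,0.2,0,0,-0.15],[-4.5,-2.7,0.4,0,0,-0.3],[-6,-3.6,0.6,0,0,-0.45],[-7.3,-4.4,0.8,0,0,-0.605],[-8.7,-5.3,1,0,0,-0.605],[-9.3,-6.8,1,0,0,-0.605],[-9.9,-8.3,1,0,0,-0.605],[-10.5,-9.8,1,0,0,-0.605],[-11.1,-11.3,1,0,0,-0.605],[-11.7,-12.8,1,0,0,-0.605],[-12.3,-14.3,1,0,0,-0.605],[-12.9,-15.8,1,0,0,-0.605]],
], claw=-1, squeeze=8)

```text
time: 1.6
position: [0.4821, -0.0543, 0.3649]
tool_rot: [-0.16, 0.987, 0.0, 0.0]
ft_force: [1.1, 0.7, 0.4]
grip_width: 0.0872
grip_force: 0.0
```

Emit:
move_arm([
  [[0.4,-1.5,0,0,0,0],[0.8,-3,0,0,0,0],[1.2,-4.4,0,0,0,0],[1.6,-5.5,0,0,0,0],[1.63,-5.9,0,0,0,0],[1.63,-5.9,0,0,0,0],[1.63,-5.9,0,0,0,0]],
])

```text
time: 2.48
position: [0.4946, -0.295, 0.3647]
tool_rot: [-0.161, 0.987, 0.001, -0.001]
ft_force: [0.3, 0.1, 0.9]
grip_width: 0.087
grip_force: 0.0
```

```bash
python3 - <<'E'
from h import *
o=get_obs();print(o["position"],o["tool_rot"],o["ft_force"])
# fence / jaw faces in gauge frame from the first top and scene depth
for n in("top","scene"):
    c=dict(np.load(n+"0.npz"));W=pts(c).reshape(-1,3);W=W[np.isfinite(W[:,2])]
    a=np.radians(108.43);ex=np.array([np.cos(a),np.sin(a)]);ey=np.array([-ex[1],ex[0]])
    d=W[:,:2]-[.562,.127];g=np.c_[d@ex,d@ey,W[:,2]]
    s=g[(abs(g[:,0])<.09)&(abs(g[:,1])<.07)&(g[:,2]>.038)&(g[:,2]<.046)]
    f=s[s[:,1]>-.008];j=s[s[:,1]<-.014]
    for q,nm in((f,"fence"),(j,"jaw")):
        k=np.polyfit(q[:,0],q[:,1],1);r=q[:,1]-np.polyval(k,q[:,0]);print(n,nm,len(q),k,np.percentile(r,[2,50,98]))
E
```

```text
[ 0.49462008 -0.29497086  0.36471592] [-1.60581944e-01  9.87021817e-01  1.03875689e-03 -5.40859512e-04] [0.27046762 0.06658862 0.88438444]
top fence 291 [0.00357097 0.00608179] [-0.00714698 -0.00013513  0.00692745]
top jaw 278 [ 0.14963022 -0.03690112] [-0.0071755   0.00013162  0.00699612]
scene fence 342 [-0.00040265  0.00524332] [-0.00655559 -0.00079086  0.00856608]
scene jaw 342 [ 0.14771861 -0.03790042] [-0.00669234 -0.00048374  0.00810902]
```

Emit:
move_arm([
  [[0,-0.1,0.8,0,0,0],[0,-0.1,1.6,0,0,0],[0,-0.1,2.4,0,0,0],[0,-0.1,3.1,0,0,0],[0,-0.1,3.54,0,0,0],[0,-0.1,3.54,0,0,0],[0,-0.1,3.54,0,0,0]],
])

```text
time: 3.35
position: [0.4965, -0.3004, 0.2244]
tool_rot: [-0.16, 0.987, -0.001, 0.001]
ft_force: [0.2, -1.2, -0.0]
grip_width: 0.0867
grip_force: 0.0
```

Emit:
move_arm([
  [[0,0,0,0,0,0],[0,0,0,0,0,0],[0,0,0,0,0,0],[0,0,0,0,0,0],[0,0,0,0,0,0],[0,0,0,0,0,0],[0,0,0,0,0,0],[0,0,0,0,0,0]],
], claw=1, squeeze=15)

```text
time: 4.35
position: [0.496, -0.3004, 0.2234]
tool_rot: [-0.16, 0.987, 0.0, -0.0]
ft_force: [0.2, 1.3, -0.4]
grip_width: 0.0295
grip_force: 15.0
```

Emit:
move_arm([
  [[0,0,-0.7,0,0,0],[0,0,-1.4,0,0,0],[0,0,-2.1,0,0,0],[-0.7,0.9,-2.2,0,0,0],[-1.4,1.8,-2.2,0,0,0],[-2.2,2.8,-2.2,0,0,0],[-3,3.8,-2.2,0,0,0],[-3.8,4.8,-2.2,0,0,0],[-4.5,5.7,-2.2,0,0,0],[-5,6.5,-2.2,0,0,0],[-5.3,6.8,-2.2,0,0,0],[-5.46,6.98,-2.2,0,0,0]],
])

```text
time: 5.85
position: [0.6154, 0.0337, 0.3111]
tool_rot: [-0.16, 0.987, -0.0, -0.0]
ft_force: [1.1, 0.5, -2.6]
grip_width: 0.0295
grip_force: 15.0
```

Emit:
move_arm([
  [[0,0,0,0,0,0],[0,0,0,0,0,0],[0,0,0,0,0,0]],
])

```text
time: 6.22
position: [0.615, 0.0323, 0.3115]
tool_rot: [-0.159, 0.987, -0.0, -0.0]
ft_force: [0.2, 0.0, -2.4]
grip_width: 0.0296
grip_force: 15.0
```

```bash
python3 - <<'E'
from h import *
o=get_obs();print(o["position"],o["tool_rot"],o["ft_force"],o["grip_width"])
a=camera("scene");b=camera("top");np.savez("scene1.npz",**a);np.savez("top1.npz",**b)
cv2.imwrite("pics/p1.png",np.hstack([cv2.resize(a["pixels"][100:280,220:460],(400,300),interpolation=2),cv2.resize(b["pixels"][130:310,190:430],(400,300),interpolation=2)]))
W=pts(a)
g=W.reshape(-1,3);p=o["position"]
s=g[(np.hypot(g[:,0]-p[0],g[:,1]-p[1])<.03)&(g[:,2]>.06)&(g[:,2]<.105)]
print(len(s),s.min(0),s.max(0),s.mean(0))
E
```

```text
[0.61495885 0.03225775 0.31146576] [-1.59177828e-01  9.87249911e-01 -6.17288278e-05 -1.65598741e-04] [ 0.15840145  0.0256432  -2.39016018] 0.029568082882051396
35 [0.61771109 0.0186696  0.09182545] [0.62974691 0.04522936 0.10455574] [0.62557071 0.03139898 0.0992227 ]
```

View pics/p1.png

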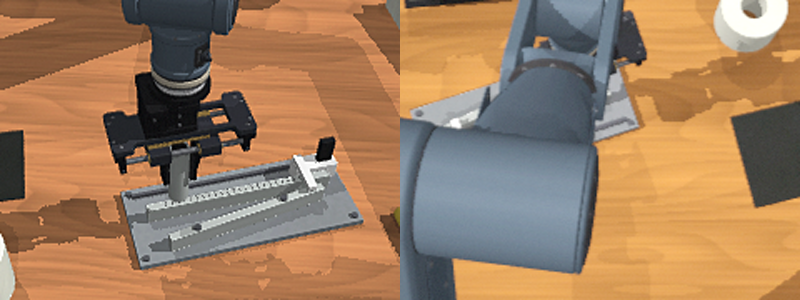

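The left half shows the sleeve held over the wide mouth, between the walls at (178,185). The depth reading puts its axis at (0.615, 0.032), which is gauge (-107, -20). Now I lower it.

Emit:
move_arm([
  [[-0.05,0,0.4,0,0,0],[-0.05,0,0.8,0,0,0],[-0.05,0,1.2,0,0,0],[-0.05,0,1.6,0,0,0],[-0.05,0,1.8,0,0,0],[-0.05,0,1.9,0,0,0],[-0.05,0,1.95,0,0,0],[-0.05,0,1.95,0,0,0]],
])

```text
time: 7.32
position: [0.6172, 0.034, 0.2338]
tool_rot: [-0.16, 0.987, -0.0, 0.0]
ft_force: [-0.0, -0.6, -2.3]
grip_width: 0.0295
grip_force: 15.0
```

Emit:
move_arm([
  [[0,0,0.02,0,0,0],[0,0,0.04,0,0,0],[0,0,0.06,0,0,0],[0,0,0.06,0,0,0]],
])

```text
time: 7.82
position: [0.6171, 0.034, 0.2314]
tool_rot: [-0.16, 0.987, -0.0, 0.0]
ft_force: [0.3, 0.1, 0.5]
grip_width: 0.0297
grip_force: 15.0
```

Emit:
move_arm([
  [[0,0.1,0,0,0,0],[0.02,0.25,0,0,0,0],[0.04,0.4,0,0,0,0],[0.06,0.55,0,0,0,0],[0.07,0.7,0,0,0,0],[0.08,0.85,0,0,0,0],[0.09,1.0,0,0,0,0],[0.1,1.15,0,0,0,0],[0.11,1.3,0,0,0,0],[0.12,1.4,0,0,0,0],[0.12,1.45,0,0,0,0],[0.12,1.45,0,0,0,0]],
], squeeze=6)

```text
time: 9.32
position: [0.5943, 0.0877, 0.2314]
tool_rot: [-0.16, 0.987, -0.0, 0.0]
ft_force: [1.5, -2.7, 5.1]
grip_width: 0.03
grip_force: 6.0
```

Emit:
move_arm([
  [[0,0.05,0,0,0,0],[0.01,0.1,0,0,0,0],[0.02,0.15,0,0,0,0],[0.02,0.2,0,0,0,0],[0.02,0.2,0,0,0,0]],
])

```text
time: 9.95
position: [0.5911, 0.0949, 0.2314]
tool_rot: [-0.16, 0.987, -0.0, 0.0]
ft_force: [2.5, -3.2, 5.4]
grip_width: 0.0298
grip_force: 6.0
```

Emit:
move_arm([
  [[0,0.05,-0.02,0,0,0],[0,0.1,-0.02,0,0,0],[0.01,0.15,-0.02,0,0,0],[0.01,0.15,-0.02,0,0,0]],
])

```text
time: 10.45
position: [0.5881, 0.1009, 0.2314]
tool_rot: [-0.16, 0.987, 0.0, -0.001]
ft_force: [0.3, 0.7, 0.4]
grip_width: 0.0298
grip_force: 6.0
```

Emit:
move_arm([
  [[0,0.05,0,0,0,0],[0,0.1,0,0,0,0],[0.01,0.15,0,0,0,0],[0.01,0.15,0,0,0,0]],
])

```text
time: 10.95
position: [0.5861, 0.1063, 0.2315]
tool_rot: [-0.16, 0.987, 0.0, -0.0]
ft_force: [1.3, 0.6, -3.0]
grip_width: 0.03
grip_force: 6.0
```

Emit:
move_arm([
  [[0,0.05,0.01,0,0,0],[0,0.1,0.01,0,0,0],[0,0.15,0.01,0,0,0],[0,0.15,0.01,0,0,0]],
])

```text
time: 11.45
position: [0.5842, 0.1119, 0.2314]
tool_rot: [-0.16, 0.987, 0.0, -0.0]
ft_force: [-0.3, -0.8, -2.8]
grip_width: 0.0296
grip_force: 6.0
```

Emit:
move_arm([
  [[0,0.05,0,0,0,0],[0,0.1,0,0,0,0],[0,0.1,0,0,0,0]],
])

```text
time: 11.82
position: [0.583, 0.1157, 0.2314]
tool_rot: [-0.16, 0.987, 0.0, -0.0]
ft_force: [-0.0, 0.3, -2.3]
grip_width: 0.0303
grip_force: 6.0
```

Emit:
move_arm([
  [[0,0,0.02,0,0,0],[0,0.03,0.02,0,0,0],[0,0.06,0.02,0,0,0],[0,0.06,0.02,0,0,0]],
])

```text
time: 12.32
position: [0.5829, 0.1173, 0.2314]
tool_rot: [-0.16, 0.987, -0.001, 0.001]
ft_force: [-0.9, -2.9, 6.5]
grip_width: 0.0297
grip_force: 6.0
```

Emit:
move_arm([
  [[0,0.03,0.01,0,0,0],[0,0.06,0.01,0,0,0],[0,0.06,0.01,0,0,0]],
])

```text
time: 12.7
position: [0.5827, 0.1194, 0.2312]
tool_rot: [-0.16, 0.987, -0.001, 0.002]
ft_force: [0.7, -4.6, 6.9]
grip_width: 0.0299
grip_force: 6.0
```

Emit:
move_arm([
  [[0,0.03,0,0,0,0],[0,0.06,0,0,0,0],[0,0.06,0,0,0,0]],
])

```text
time: 13.08
position: [0.5819, 0.1212, 0.2313]
tool_rot: [-0.16, 0.987, -0.001, 0.001]
ft_force: [-0.8, -6.6, 6.0]
grip_width: 0.0297
grip_force: 6.0
```

Emit:
move_arm([
  [[0,0,-0.015,0,0,0],[0,0,-0.015,0,0,0],[0,0,-0.015,0,0,0]],
])

```text
time: 13.45
position: [0.5815, 0.122, 0.2313]
tool_rot: [-0.16, 0.987, -0.0, 0.001]
ft_force: [1.2, -4.5, 5.6]
grip_width: 0.0293
grip_force: 6.0
```

Emit:
move_arm([
  [[0,0.02,0,0,0,0],[0,0.04,0,0,0,0],[0,0.04,0,0,0,0]],
])

```text
time: 13.82
position: [0.5808, 0.1235, 0.2312]
tool_rot: [-0.16, 0.987, -0.0, 0.001]
ft_force: [0.7, -5.4, 5.0]
grip_width: 0.0298
grip_force: 6.0
```

Emit:
move_arm([
  [[0,0.02,-0.015,0,0,0],[0,0.04,-0.015,0,0,0],[0,0.06,-0.015,0,0,0],[0,0.06,-0.015,0,0,0]],
])

```text
time: 14.32
position: [0.5796, 0.1262, 0.2313]
tool_rot: [-0.16, 0.987, 0.0, -0.0]
ft_force: [1.2, -2.7, 1.5]
grip_width: 0.0303
grip_force: 6.0
```

Emit:
move_arm([
  [[0,0.02,0,0,0,0],[0,0.04,0,0,0,0],[0,0.06,0,0,0,0],[0,0.06,0,0,0,0]],
])

```text
time: 14.82
position: [0.5791, 0.1275, 0.2315]
tool_rot: [-0.16, 0.987, -0.001, 0.0]
ft_force: [1.6, -7.1, 0.5]
grip_width: 0.0297
grip_force: 6.0
```

Emit:
move_arm([
  [[0,0.01,0,0,0,0],[0,0.015,0,0,0,0],[0,0.015,0,0,0,0]],
])

```text
time: 15.2
position: [0.579, 0.1278, 0.2315]
tool_rot: [-0.16, 0.987, -0.001, 0.0]
ft_force: [0.8, -7.5, 1.8]
grip_width: 0.03
grip_force: 6.0
```

```bash
python3 - <<'E'
from h import *
for i in range(3):
    o=get_obs();f=o["ft_force"];p=o["position"]-[.562,.127,0]
    print(np.round(f,1),"fx",-.316*f[0]+.949*f[1],"gx",-.316*p[0]+.949*p[1],"gy",-.949*p[0]-.316*p[1],o["moment"].round(2),o["time"]);camera("scene")
E
```

```text
[ 0.8 -7.5  1.8] fx -7.395774749197713 gx -0.004625090810662369 gy -0.016417703717566023 [-1.53 -0.28  0.01] 15.2
[ 1.1 -7.4  1.8] fx -7.405915119891467 gx -0.004599177568118913 gy -0.01641627357874032 [-1.5  -0.23 -0.06] 15.25
[ 1.8 -8.   2. ] fx -8.19793979625776 gx -0.00464164622233226 gy -0.016415580150907973 [-1.46 -0.23 -0.02] 15.3
```

Emit:
move_arm([
  [[0,0.01,0,0,0,0],[0,0.01,0,0,0,0]],
])

```text
time: 15.6
position: [0.5789, 0.1281, 0.2316]
tool_rot: [-0.16, 0.987, -0.001, 0.0]
ft_force: [1.4, -9.2, 3.4]
grip_width: 0.0304
grip_force: 6.0
```

```bash
python3 - <<'E'
from h import *
o=get_obs();f=o["ft_force"];p=o["position"]-[.562,.127,0]
print(np.round(f,1),"fx",-.316*f[0]+.949*f[1],"gx",-.316*p[0]+.949*p[1],o["grip_width"])
E
```

```text
[ 1.4 -9.2  3.4] fx -9.11561063125969 gx -0.0043290521422363 0.03036400773490248
```

Emit:
move_arm([
  [[0,0,0,0,0,0],[0,0,0,0,0,0],[0,0,0,0,0,0],[0,0,0,0,0,0]],
], claw=-0.4)

```text
time: 16.1
position: [0.5782, 0.1297, 0.2312]
tool_rot: [-0.16, 0.987, 0.0, -0.0]
ft_force: [0.3, 0.1, -1.7]
grip_width: 0.0584
grip_force: 0.0
```

Emit:
move_arm([
  [[0,0,-0.5,0,0,0],[0,0,-1,0,0,0],[0,0,-1.8,0,0,0],[0,0,-2.6,0,0,0],[0,0,-3,0,0,0],[0.5,0.5,-3,0,0,0.18],[1,1,-3,0,0,0.36],[1.5,2,-3,0,0,0.54],[1.5,3,-3,0,0,0.72],[1.5,3.5,-3,0,0,0.9],[1.5,3.9,-3,0,0,1.08],[1.27,3.9,-3,0,0,1.26]],
])

```text
time: 17.6
position: [0.4797, 0.2624, 0.3507]
tool_rot: [0.454, 0.891, -0.001, -0.001]
ft_force: [0.9, 0.3, 0.3]
grip_width: 0.0607
grip_force: 0.0
```

Emit:
move_arm([
  [[0,0,0,0,0,0.15],[0,0,0,0,0,0.31],[0,0,0,0,0,0.31],[0,0,0,0,0,0.31]],
])

```text
time: 18.1
position: [0.481, 0.2613, 0.3511]
tool_rot: [0.584, 0.812, -0.0, -0.0]
ft_force: [-0.3, 0.3, -0.0]
grip_width: 0.0607
grip_force: 0.0
```

```bash
python3 - <<'E'
from h import *
o=get_obs();print(o["position"],o["tool_rot"],o["ft_force"].round(1),o["time"],o["grip_width"])
a=camera("scene");b=camera("top");np.savez("scene2.npz",**a)
cv2.imwrite("pics/p2.png",np.hstack([cv2.resize(a["pixels"][130:280,280:460],(480,400),interpolation=2),cv2.resize(b["pixels"][130:280,190:310],(320,400),interpolation=2)]))
W=pts(a).reshape(-1,3)
a=np.radians(108.43);ex=np.array([np.cos(a),np.sin(a)]);ey=np.array([-ex[1],ex[0]])
d=W[:,:2]-[.562,.127];g=np.c_[d@ex,d@ey,W[:,2]]
g=g[(abs(g[:,0])<.17)&(abs(g[:,1])<.07)]
for h in((.05,.07),(.07,.09),(.09,.108),(.108,.118)):
    s=g[(g[:,0]<.04)&(g[:,0]>-.05)&(abs(g[:,1]+.016)<.03)&(g[:,2]>h[0])&(g[:,2]<h[1])];print("sleeve",h,len(s),(s.min(0)+s.max(0))/2,np.ptp(s,0))
s=g[(g[:,0]>.08)&(g[:,1]>.015)&(g[:,2]>.075)&(g[:,2]<.095)];print("tab",len(s),s.min(0),s.max(0))
s=g[(g[:,0]>.05)&(g[:,1]<-.003)&(g[:,2]>.05)&(g[:,2]<.06)];print("arm",len(s),s.min(0),s.max(0))
E
```

```text
[0.48095421 0.26126299 0.35108224] [ 5.83693773e-01  8.11973740e-01 -3.69093986e-04 -2.99033670e-04] [-0.3  0.3 -0. ] 18.1 0.060696128227684235
sleeve (0.05, 0.07) 61 [-0.00758783 -0.02173443  0.05990267] [0.02701874 0.01965514 0.01921038]
sleeve (0.07, 0.09) 60 [-0.00556168 -0.02075425  0.08002911] [0.02914451 0.02067541 0.019735  ]
sleeve (0.09, 0.108) 62 [-0.00596903 -0.02135712  0.09891054] [0.02900724 0.02245485 0.01764841]
sleeve (0.108, 0.118) 99 [-0.00469688 -0.01579551  0.11250661] [0.03001727 0.02964545 0.00859979]
tab 68 [0.13794121 0.02566872 0.07521354] [0.16288341 0.04006895 0.09463227]
arm 54 [ 0.1008042  -0.02760038  0.05024086] [ 0.11501392 -0.00307421  0.05945265]
```

View pics/p2.png

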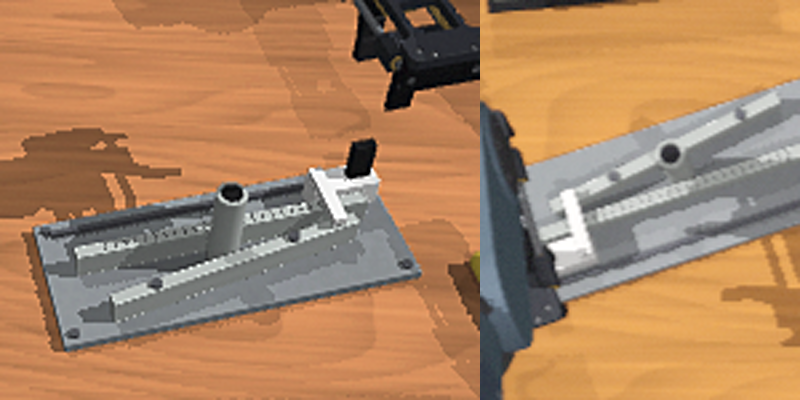

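The sleeve stands upright and wedged, free of the hand, at left (232,215), gauge x = -5 mm. The cursor's nose is at 101 mm and the hand is above the tab at (362,158). I expect about 90 mm of travel.

Emit:
move_arm([
  [[-0.05,0,0.6,0,0,0],[-0.05,0,1.2,0,0,0],[-0.05,0,1.8,0,0,0],[-0.05,0,2.3,0,0,0],[-0.05,0,2.63,0,0,0],[-0.05,0,2.63,0,0,0],[-0.05,0,2.63,0,0,0]],
])

```text
time: 19.08
position: [0.482, 0.2595, 0.2468]
tool_rot: [0.585, 0.811, 0.0, 0.0]
ft_force: [-0.6, -0.0, 0.3]
grip_width: 0.0612
grip_force: 0.0
```

Emit:
move_arm([
  [[0,0,0,0,0,0],[0,0,0,0,0,0],[0,0,0,0,0,0],[0,0,0,0,0,0],[0,0,0,0,0,0],[0,0,0,0,0,0],[0,0,0,0,0,0],[0,0,0,0,0,0]],
], claw=1, squeeze=6)

```text
time: 20.08
position: [0.4836, 0.2599, 0.2465]
tool_rot: [0.585, 0.811, 0.003, 0.002]
ft_force: [5.2, 1.8, -3.2]
grip_width: 0.0124
grip_force: 6.0
```

Emit:
move_arm([
  [[0,0.05,0,0,0,0],[-0.1,0.05,0,0,0,0],[-0.25,0.05,0,0,0,0],[-0.4,0.05,0,0,0,0],[-0.6,0.05,0,0,0,0],[-0.8,0.05,0,0,0,0],[-1.0,0.05,0,0,0,0],[-1.2,0.05,0,0,0,0],[-1.4,0.05,0,0,0,0],[-1.6,0.05,0,0,0,0],[-1.75,0.05,0,0,0,0],[-1.8,0.05,0,0,0,0]],
])

```text
time: 21.58
position: [0.5072, 0.1912, 0.2465]
tool_rot: [0.585, 0.811, 0.001, 0.001]
ft_force: [3.5, 3.7, -1.8]
grip_width: 0.012
grip_force: 6.0
```

Emit:
move_arm([
  [[-0.05,0,0,0,0,0],[-0.1,0,0,0,0,0],[-0.15,0,0,0,0,0],[-0.2,0,0,0,0,0],[-0.25,0,0,0,0,0],[-0.25,0,0,0,0,0]],
])

```text
time: 22.32
position: [0.5103, 0.1819, 0.2465]
tool_rot: [0.585, 0.811, 0.001, 0.001]
ft_force: [4.7, 1.9, -1.5]
grip_width: 0.0122
grip_force: 6.0
```

```bash
cat > m.py <<'E'
from h import *
o=get_obs();a=camera("scene");b=camera("scene")
W=np.r_[pts(a).reshape(-1,3),pts(b).reshape(-1,3)]
f=o["ft_force"];p=o["position"]-[.562,.127,0]
print(f.round(1),"fx",-.316*f[0]+.949*f[1],"tool gx",-.316*p[0]+.949*p[1])
t=np.radians(108.43);ex=np.array([np.cos(t),np.sin(t)]);ey=np.array([-ex[1],ex[0]])
d=W[:,:2]-[.562,.127];g=np.c_[d@ex,d@ey,W[:,2]]
s=g[(abs(g[:,0])<.045)&(abs(g[:,1]+.016)<.025)&(g[:,2]>.108)&(g[:,2]<.118)];print("sleeve",len(s),(s.min(0)+s.max(0))/2,np.ptp(s,0))
s=g[(g[:,0]>-.02)&(g[:,0]<.12)&(g[:,1]<-.003)&(g[:,1]>-.028)&(g[:,2]>.053)&(g[:,2]<.059)];
print("arm",len(s),np.percentile(s,[2,98],axis=0).round(4).tolist())
import sys
if len(sys.argv)>1: cv2.imwrite(sys.argv[1],cv2.resize(a["pixels"][160:260,310:440],(780,600),interpolation=2))
E
python3 m.py pics/p3.png
```

```text
[ 4.7  1.9 -1.5] fx 0.3183366417744611 tool gx 0.06848409151640783
sleeve 204 [-0.00519828 -0.0153088   0.11290172] [0.03020285 0.03256633 0.0097397 ]
arm 99 [[-0.0165, -0.0275, 0.0534], [0.0328, -0.0037, 0.0586]]
```

View pics/p3.png

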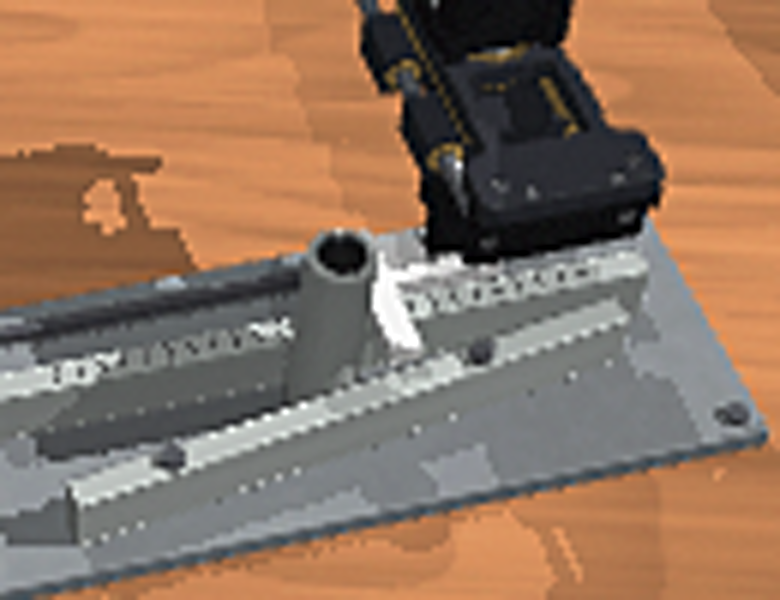

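Arm's front face is at about 18.6 mm and the sleeve's flank at about 10 mm, so about 8 mm are left. The picture shows a small gap between arm (395,310) and sleeve (335,310), with the sleeve unmoved.

Emit:
move_arm([
  [[0,0.03,0,0,0,0],[-0.03,0.06,0,0,0,0],[-0.06,0.06,0,0,0,0],[-0.09,0.06,0,0,0,0],[-0.12,0.06,0,0,0,0],[-0.12,0.06,0,0,0,0]],
])

```text
time: 23.18
position: [0.5125, 0.1782, 0.2464]
tool_rot: [0.585, 0.811, -0.001, -0.001]
ft_force: [-0.8, 1.3, 5.8]
grip_width: 0.0117
grip_force: 6.0
```

Emit:
move_arm([
  [[-0.01,0,0,0,0,0],[-0.02,0,0,0,0,0],[-0.02,0,0,0,0,0]],
])

```text
time: 23.55
position: [0.5127, 0.1776, 0.2464]
tool_rot: [0.585, 0.811, -0.001, -0.001]
ft_force: [-0.9, 1.2, 5.5]
grip_width: 0.0119
grip_force: 6.0
```

Emit:
move_arm([
  [[-0.01,0,0,0,0,0],[-0.02,0,0,0,0,0],[-0.02,0,0,0,0,0]],
])

```text
time: 23.92
position: [0.5129, 0.1768, 0.2464]
tool_rot: [0.585, 0.811, -0.001, -0.001]
ft_force: [-0.2, 0.8, 5.1]
grip_width: 0.0121
grip_force: 6.0
```

Emit:
move_arm([
  [[-0.01,0,0,0,0,0],[-0.02,0,0,0,0,0],[-0.02,0,0,0,0,0]],
])

```text
time: 24.3
position: [0.5132, 0.1761, 0.2464]
tool_rot: [0.585, 0.811, -0.001, -0.001]
ft_force: [-0.4, 1.1, 5.3]
grip_width: 0.012
grip_force: 6.0
```

Emit:
move_arm([
  [[-0.01,0,0,0,0,0],[-0.02,0,0,0,0,0],[-0.02,0,0,0,0,0]],
])

```text
time: 24.68
position: [0.5134, 0.1753, 0.2464]
tool_rot: [0.585, 0.811, -0.001, -0.001]
ft_force: [0.3, 1.1, 4.9]
grip_width: 0.0118
grip_force: 6.0
```

```bash
python3 m.py
```

```text
[0.3 1.1 4.9] fx 0.9328573500135096 tool gx 0.06119206532766128
sleeve 196 [-0.00500169 -0.01542203  0.11265459] [0.02901125 0.02918345 0.00915871]
arm 98 [[-0.0191, -0.0273, 0.0534], [0.026, -0.0046, 0.0588]]
```

Emit:
move_arm([
  [[-0.01,0,0,0,0,0],[-0.015,0,0,0,0,0],[-0.015,0,0,0,0,0]],
])

```text
time: 25.15
position: [0.5136, 0.1748, 0.2464]
tool_rot: [0.585, 0.811, -0.001, -0.001]
ft_force: [-1.0, 1.9, 5.5]
grip_width: 0.012
grip_force: 6.0
```

Emit:
move_arm([
  [[-0.01,0,0,0,0,0],[-0.015,0,0,0,0,0],[-0.015,0,0,0,0,0]],
])

```text
time: 25.52
position: [0.5138, 0.1742, 0.2464]
tool_rot: [0.585, 0.811, -0.001, -0.001]
ft_force: [0.3, 1.4, 5.4]
grip_width: 0.0117
grip_force: 6.0
```

Emit:
move_arm([
  [[-0.01,0,0,0,0,0],[-0.015,0,0,0,0,0],[-0.015,0,0,0,0,0]],
])

```text
time: 25.9
position: [0.514, 0.1736, 0.2464]
tool_rot: [0.585, 0.811, -0.001, -0.001]
ft_force: [-0.9, 1.8, 5.3]
grip_width: 0.0117
grip_force: 6.0
```

Emit:
move_arm([
  [[-0.01,0,0,0,0,0],[-0.01,0,0,0,0,0]],
])

```text
time: 26.15
position: [0.5141, 0.1732, 0.2464]
tool_rot: [0.585, 0.811, -0.001, -0.001]
ft_force: [-0.3, 2.0, 6.0]
grip_width: 0.012
grip_force: 6.0
```

Emit:
move_arm([
  [[-0.01,0,0,0,0,0],[-0.01,0,0,0,0,0]],
])

```text
time: 26.4
position: [0.5143, 0.1729, 0.2464]
tool_rot: [0.585, 0.811, -0.001, -0.001]
ft_force: [0.0, 1.3, 4.5]
grip_width: 0.0121
grip_force: 6.0
```

```bash
python3 m.py
```

```text
[0.  1.3 4.5] fx 1.2397363692731036 tool gx 0.05860119640719586
sleeve 200 [-0.00469473 -0.01561446  0.11267365] [0.03025146 0.02976752 0.00866897]
arm 80 [[-0.0189, -0.0273, 0.0534], [0.0226, -0.0043, 0.0586]]
```

Emit:
move_arm([
  [[-0.01,0,0,0,0,0],[-0.01,0,0,0,0,0]],
])

```text
time: 26.75
position: [0.5144, 0.1725, 0.2464]
tool_rot: [0.585, 0.811, -0.001, -0.001]
ft_force: [-1.1, 1.6, 5.8]
grip_width: 0.0123
grip_force: 6.0
```

Emit:
move_arm([
  [[-0.01,0,0,0,0,0],[-0.01,0,0,0,0,0]],
])

```text
time: 27.0
position: [0.5144, 0.1723, 0.2464]
tool_rot: [0.585, 0.811, -0.001, -0.001]
ft_force: [-1.3, 2.7, 4.5]
grip_width: 0.0117
grip_force: 6.0
```

Emit:
move_arm([
  [[-0.01,0,0,0,0,0],[-0.01,0,0,0,0,0]],
])

```text
time: 27.25
position: [0.5146, 0.1719, 0.2464]
tool_rot: [0.585, 0.811, -0.001, -0.001]
ft_force: [-1.1, 2.3, 6.2]
grip_width: 0.0119
grip_force: 6.0
```

Emit:
move_arm([
  [[-0.01,0,0,0,0,0],[-0.01,0,0,0,0,0]],
])

```text
time: 27.5
position: [0.5146, 0.1717, 0.2464]
tool_rot: [0.585, 0.811, -0.001, -0.001]
ft_force: [-1.1, 4.1, 5.7]
grip_width: 0.012
grip_force: 6.0
```

```bash
cp m.py m2.py; cat >> m2.py <<'E'
F=[]
for i in range(4):
    camera("top");q=get_obs();f=q["ft_force"];F.append(-.316*f[0]+.949*f[1])
print("avg fx",np.mean(F),q["position"])
E
python3 m2.py pics/p4.png
```

```text
[-1.1  4.1  5.7] fx 4.2062911928155655 tool gx 0.05743311135402639
sleeve 200 [-0.00737416 -0.01618762  0.1125363 ] [0.02965125 0.03194357 0.00893395]
arm 82 [[-0.0192, -0.0263, 0.0533], [0.0211, -0.0058, 0.0587]]
avg fx 3.7068179228848495 [0.51460716 0.17174412 0.24642618]
```

View pics/p4.png

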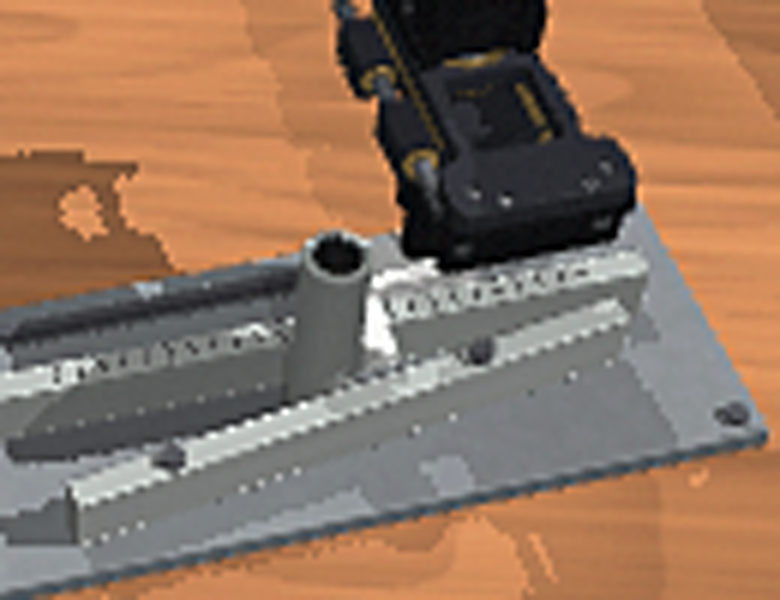

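The arm (375,330) is now against the sleeve, and the sleeve's top seems to have shifted about 1 px. I check whether it moved or tilted against the earlier picture.

```bash
cat > s.py <<'E'
from h import *
def rep(W,im,nm):
    t=np.radians(108.43);ex=np.array([np.cos(t),np.sin(t)]);ey=np.array([-ex[1],ex[0]])
    d=W[...,:2]-[.562,.127];gx=d@ex;gy=d@ey;z=W[...,2]
    for a,b in((.046,.06),(.06,.075),(.075,.09),(.09,.106),(.109,.117)):
        k=(gx<.012)&(gx>-.03)&(gy<.01)&(gy>-.036)&(z>a)&(z<b)
        q=np.c_[gx[k],gy[k]]
        if a<.1:   # circle fit, radius 15 mm
            from scipy.optimize import least_squares
            r=least_squares(lambda c:np.hypot(*(q-c).T)-.015,[-.005,-.016],loss="soft_l1",f_scale=.001).x
        else: r=(q.min(0)+q.max(0))/2
        print(nm,a,k.sum(),(r*1000).round(1))
    roi=im[190:215,355:378].max(2)  # bore
    k=roi<45;v,u=np.nonzero(k);print(nm,"bore px",k.sum(),u.mean()+355,v.mean()+190)
if __name__=="__main__":
    c=dict(np.load("scene2.npz"));rep(pts(c),c["pixels"],"before")
    c=camera("scene");rep(pts(c),c["pixels"],"now")
E
python3 s.py
```

```text
before 0.046 41 [ -5.7 -14.7]
before 0.06 46 [ -5.3 -14.9]
before 0.075 46 [ -5.1 -14.9]
before 0.09 55 [ -4.8 -14.9]
before 0.109 98 [ -4.7 -15.8]
before bore px 40 366.475 202.475
now 0.046 54 [ -5.9 -14.9]
now 0.06 43 [ -6.5 -14.9]
now 0.075 52 [ -6.2 -14.7]
now 0.09 48 [ -6.7 -14.5]
now 0.109 98 [ -7.4 -15. ]
now bore px 51 367.3921568627451 201.15686274509804
```

Emit:
move_arm([
  [[0.02,0,0,0,0,0],[0.04,0,0,0,0,0],[0.06,0,0,0,0,0],[0.06,0,0,0,0,0]],
])

```text
time: 28.35
position: [0.5142, 0.1732, 0.2464]
tool_rot: [0.584, 0.811, -0.001, -0.001]
ft_force: [0.5, -1.7, 5.0]
grip_width: 0.0122
grip_force: 6.0
```

```bash
cat > s2.py <<'E'
from s import *
cs=[camera("scene") for i in range(4)]
W=np.concatenate([pts(c) for c in cs]);rep(W,cs[0]["pixels"],"now")
o=get_obs();print(o["ft_force"],o["position"],o["time"])
E
python3 s2.py
```

```text
now 0.046 200 [ -5.7 -15. ]
now 0.06 179 [ -6.4 -14.6]
now 0.075 193 [ -6.2 -14.6]
now 0.09 205 [ -6.2 -14.6]
now 0.109 381 [ -7.3 -15.6]
now bore px 48 366.4791666666667 201.75
[ 0.14245661 -2.18200532  4.97485769] [0.51416076 0.17315855 0.24639702] 28.55
```

The light touch rocked the sleeve a little, because the first push was made with a soft grip. I will draw the cursor back 40 mm, re-seat the sleeve with a firmer grip that squares it up, and then touch again more gently.

Emit:
move_arm([
  [[0.15,0,0,0,0,0],[0.35,0,0,0,0,0],[0.55,0,0,0,0,0],[0.75,0,0,0,0,0],[0.95,0,0,0,0,0],[1.0,0,0,0,0,0],[1.0,0,0,0,0,0]],
])

```text
time: 29.42
position: [0.5014, 0.2114, 0.2464]
tool_rot: [0.584, 0.811, -0.001, -0.001]
ft_force: [-1.3, -0.6, 6.6]
grip_width: 0.0119
grip_force: 6.0
```

Emit:
move_arm([
  [[0,0,0,0,0,0],[0,0,0,0,0,0],[0,0,-0.4,0,0,0],[0,0,-1,0,0,-0.1],[0,0,-1.7,0,0,-0.28],[-0.5,0.2,-2,0,0,-0.46],[-1,0.5,-2,0,0,-0.64],[-1.5,0.8,-2,0,0,-0.82],[-2,1,-2,0,0,-1.0],[-2.4,1.16,-2,0,0,-1.18],[-2.6,1.16,-2,0,0,-1.36],[-2.6,1.16,-2,0,0,-1.54]],
], claw=-0.15)

```text
time: 30.92
position: [0.5795, 0.1269, 0.3271]
tool_rot: [-0.147, 0.989, -0.0, 0.0]
ft_force: [-0.6, -0.1, 0.2]
grip_width: 0.0499
grip_force: 0.0
```

Emit:
move_arm([
  [[0,0,0,0,0,-0.03],[0,0,0,0,0,-0.03],[0,0,0,0,0,-0.03]],
])

```text
time: 31.3
position: [0.5791, 0.1279, 0.3265]
tool_rot: [-0.159, 0.987, 0.0, 0.0]
ft_force: [-0.1, -0.5, -0.5]
grip_width: 0.0502
grip_force: 0.0
```

```bash
python3 - <<'E'
from h import *
from scipy.spatial.transform import Rotation as R
o=get_obs();print(o["position"],o["tool_rot"],R.from_quat(o["tool_rot"]).as_matrix().round(3).tolist(),o["grip_width"],o["ft_force"].round(1))
d=np.array([.5785,.127])-o["position"][:2]
M=R.from_quat(o["tool_rot"]).as_matrix();print("shift units",M[:2,0]@d/.04,M[:2,1]@d/.04,(o["position"][2]-.2314)/.04)
E
```

```text
[0.57908785 0.12786273 0.32646769] [-1.59364605e-01  9.87219794e-01  3.76488682e-06  3.60890094e-06] [[-0.949, -0.315, 0.0], [-0.315, 0.949, 0.0], [-0.0, 0.0, -1.0]] 0.05024260025922034 [-0.1 -0.5 -0.5]
shift units 0.020736246338931584 -0.01584851392319839 2.3766922431941784
```

Emit:
move_arm([
  [[0.01,-0.03,0.5,0,0,0],[0.01,-0.03,1,0,0,0],[0.01,-0.03,1.5,0,0,0],[0.01,-0.03,2,0,0,0],[0.01,-0.03,2.3,0,0,0],[0.01,-0.03,2.4,0,0,0],[0.01,-0.03,2.4,0,0,0]],
])

```text
time: 32.17
position: [0.5794, 0.1265, 0.2304]
tool_rot: [-0.16, 0.987, -0.0, 0.0]
ft_force: [-0.1, 0.3, 0.5]
grip_width: 0.0498
grip_force: 0.0
```

Emit:
move_arm([
  [[0,0,0,0,0,0],[0,0,0,0,0,0],[0,0,0,0,0,0],[0,0,0,0,0,0]],
], claw=1, squeeze=30)

```text
time: 32.67
position: [0.5794, 0.1264, 0.2307]
tool_rot: [-0.16, 0.987, -0.0, 0.0]
ft_force: [-0.6, -0.3, 2.4]
grip_width: 0.0296
grip_force: 30.0
```

Emit:
move_arm([
  [[0,0.015,0,0,0,0],[0,0.03,0,0,0,0],[0,0.03,0,0,0,0]],
])

```text
time: 33.05
position: [0.5793, 0.1269, 0.2307]
tool_rot: [-0.16, 0.987, -0.001, 0.001]
ft_force: [-0.5, -6.2, 5.0]
grip_width: 0.0297
grip_force: 30.0
```

Emit:
move_arm([
  [[0,0.01,0,0,0,0],[0,0.02,0,0,0,0],[0,0.02,0,0,0,0]],
])

```text
time: 33.42
position: [0.5792, 0.1272, 0.2307]
tool_rot: [-0.16, 0.987, -0.001, 0.001]
ft_force: [0.6, -7.4, 4.4]
grip_width: 0.0295
grip_force: 30.0
```

Emit:
move_arm([
  [[0,0.01,0,0,0,0],[0,0.015,0,0,0,0],[0,0.015,0,0,0,0]],
])

```text
time: 33.8
position: [0.5791, 0.1273, 0.2307]
tool_rot: [-0.16, 0.987, -0.002, 0.001]
ft_force: [1.0, -7.7, 3.2]
grip_width: 0.0292
grip_force: 30.0
```

Emit:
move_arm([
  [[0,0.01,-0.005,0,0,0],[0,0.015,-0.005,0,0,0],[0,0.015,-0.005,0,0,0]],
])

```text
time: 34.17
position: [0.5791, 0.1276, 0.2308]
tool_rot: [-0.161, 0.987, -0.002, 0.001]
ft_force: [1.5, -8.9, 3.1]
grip_width: 0.0293
grip_force: 30.0
```

Emit:
move_arm([
  [[0,0,0,0,0,0],[0,0,0,0,0,0],[0,0,0,0,0,0],[0,0,-0.4,0,0,0],[0,0,-1.2,0,0,0],[0,0,-2,0,0,0],[0.1,0.2,-2.4,0,0,0.18],[0.4,0.8,-2.4,0,0,0.36],[0.8,1.4,-2.4,0,0,0.54],[1,2,-2.4,0,0,0.72],[1.18,2.4,-2.4,0,0,0.9],[1.18,2.58,-2.4,0,0,1.08]],
], claw=-0.15, squeeze=6)

```text
time: 35.67
position: [0.4997, 0.2135, 0.3275]
tool_rot: [0.372, 0.928, 0.0, -0.0]
ft_force: [0.1, -0.5, 0.6]
grip_width: 0.0502
grip_force: 0.0
```

Emit:
move_arm([
  [[0,0,0,0,0,0.18],[0,0,0,0,0,0.36],[0,0,0,0,0,0.49],[0,0,0,0,0,0.49],[0,0,0,0,0,0.49]],
])

```text
time: 36.3
position: [0.5008, 0.2126, 0.327]
tool_rot: [0.584, 0.812, 0.0, 0.0]
ft_force: [0.7, -0.0, 0.3]
grip_width: 0.05
grip_force: 0.0
```

```bash
python3 s2.py; python3 - <<'E'
from h import *
from scipy.spatial.transform import Rotation as R
o=get_obs();M=R.from_quat(o["tool_rot"]).as_matrix();print(M.round(3).tolist())
d=np.array([.5014,.2114])-o["position"][:2];print("shift units",M[:2,0]@d/.04,M[:2,1]@d/.04,(o["position"][2]-.2464)/.04)
E
```

```text
now 0.046 160 [ -5.7 -14.5]
now 0.06 181 [ -5.7 -14.8]
now 0.075 187 [ -5.5 -14.6]
now 0.09 209 [ -5.5 -14.6]
now 0.109 390 [ -5.5 -15.6]
now bore px 39 366.6923076923077 202.4102564102564
[ 0.36157514 -0.49394845  0.41902681] [0.50082985 0.21248539 0.32654486] 36.5
[[-0.317, 0.948, 0.0], [0.948, 0.317, -0.0], [-0.0, 0.0, -1.0]]
shift units -0.030254459565760936 0.00491256954421586 2.0036213891306374
```

Re-seated: the sleeve axis is at -5.5 mm at all heights, so it is truly upright. Now I take the tab again.

Emit:
move_arm([
  [[-0.03,0,0.5,0,0,0],[-0.03,0,1,0,0,0],[-0.03,0,1.5,0,0,0],[-0.03,0,1.85,0,0,0],[-0.03,0,2,0,0,0],[-0.03,0,2,0,0,0],[-0.03,0,2,0,0,0]],
])

```text
time: 37.38
position: [0.5015, 0.2114, 0.247]
tool_rot: [0.585, 0.811, 0.0, 0.0]
ft_force: [-0.3, -0.1, 0.0]
grip_width: 0.0499
grip_force: 0.0
```

Emit:
move_arm([
  [[0,0,0,0,0,0],[0,0,0,0,0,0],[0,0,0,0,0,0],[0,0,0,0,0,0],[0,0,0,0,0,0],[0,0,0,0,0,0]],
], claw=1, squeeze=6)

```text
time: 38.12
position: [0.5011, 0.2113, 0.2465]
tool_rot: [0.585, 0.811, -0.0, -0.0]
ft_force: [-1.8, -0.2, 1.2]
grip_width: 0.0116
grip_force: 6.0
```

Emit:
move_arm([
  [[-0.08,0,0,0,0,0],[-0.2,0,0,0,0,0],[-0.35,0,0,0,0,0],[-0.5,0,0,0,0,0],[-0.65,0,0,0,0,0],[-0.78,0,0,0,0,0],[-0.86,0,0,0,0,0],[-0.9,0,0,0,0,0],[-0.92,0,0,0,0,0],[-0.92,0,0,0,0,0]],
])

```text
time: 39.38
position: [0.5128, 0.1764, 0.2464]
tool_rot: [0.584, 0.811, -0.0, -0.0]
ft_force: [-2.0, -1.0, 3.0]
grip_width: 0.0122
grip_force: 6.0
```

```bash
python3 m.py
```

```text
[-2. -1.  3.] fx -0.350579451883132 tool gx 0.06239946289887579
sleeve 202 [-0.00606383 -0.01614946  0.11236282] [0.02882982 0.03207481 0.00825113]
arm 104 [[-0.019, -0.0274, 0.0534], [0.0262, -0.0035, 0.0589]]
```

Emit:
move_arm([
  [[-0.015,0,0,0,0,0],[-0.03,0,0,0,0,0],[-0.045,0,0,0,0,0],[-0.06,0,0,0,0,0],[-0.075,0,0,0,0,0],[-0.075,0,0,0,0,0]],
])

```text
time: 40.22
position: [0.5137, 0.1735, 0.2465]
tool_rot: [0.585, 0.811, -0.0, -0.0]
ft_force: [-3.7, -0.8, 4.1]
grip_width: 0.0123
grip_force: 6.0
```

Emit:
move_arm([
  [[-0.005,0,0,0,0,0],[-0.01,0,0,0,0,0]],
])

```text
time: 40.48
position: [0.5138, 0.1732, 0.2464]
tool_rot: [0.585, 0.811, -0.0, -0.0]
ft_force: [-3.4, 0.3, 3.7]
grip_width: 0.0117
grip_force: 6.0
```

```bash
cat > f.py <<'E'
from s import *
cs=[];F=[];ex=np.array([-.316,.949])
for i in range(4):
    cs.append(camera("scene"));o=get_obs();F.append(ex@o["ft_force"][:2])
W=np.concatenate([pts(c) for c in cs]);rep(W,cs[0]["pixels"],"")
print("fx",np.mean(F),np.std(F),"gx",ex@(o["position"][:2]-[.562,.127]),o["time"])
E
python3 f.py
```

```text
0.046 191 [ -5.5 -15.1]
 0.06 182 [ -5.7 -14.6]
 0.075 181 [ -5.7 -14.6]
 0.09 204 [ -5.5 -14.8]
 0.109 391 [ -5.8 -15.3]
 bore px 45 366.64444444444445 201.77777777777777
fx 1.0818662053425459 0.1434650387362168 gx 0.05904587617052644 40.675
```

Emit:
move_arm([
  [[-0.005,0,0,0,0,0],[-0.01,0,0,0,0,0]],
])

```text
time: 40.92
position: [0.514, 0.1728, 0.2465]
tool_rot: [0.585, 0.811, -0.0, -0.0]
ft_force: [-5.2, -0.3, 4.8]
grip_width: 0.0121
grip_force: 6.0
```

Emit:
move_arm([
  [[-0.005,0,0,0,0,0],[-0.01,0,0,0,0,0]],
])

```text
time: 41.18
position: [0.5141, 0.1724, 0.2465]
tool_rot: [0.585, 0.811, -0.0, -0.0]
ft_force: [-4.0, -0.2, 5.9]
grip_width: 0.0117
grip_force: 6.0
```

```bash
python3 f.py|tail -4
```

```text
0.09 200 [ -5.7 -14.6]
 0.109 392 [ -5.8 -15.2]
 bore px 48 366.8333333333333 201.64583333333334
fx 1.7890073088535157 0.5187598046251497 gx 0.058267826555886165 41.375
```

Emit:
move_arm([
  [[-0.004,0,0,0,0,0],[-0.008,0,0,0,0,0]],
])

```text
time: 41.62
position: [0.5141, 0.1723, 0.2465]
tool_rot: [0.585, 0.811, -0.0, -0.0]
ft_force: [-6.0, 1.7, 5.1]
grip_width: 0.0121
grip_force: 6.0
```

```bash
python3 f.py|tail -4
```

```text
0.09 196 [ -5.6 -14.7]
 0.109 394 [ -6.1 -15. ]
 bore px 49 367.0408163265306 201.6326530612245
fx 2.2906524563573294 0.3013666481443881 gx 0.05813395490556405 41.825
```

Emit:
move_arm([
  [[-0.004,0,0,0,0,0],[-0.008,0,0,0,0,0]],
])

```text
time: 42.08
position: [0.5142, 0.1721, 0.2464]
tool_rot: [0.585, 0.811, 0.0, -0.0]
ft_force: [-5.1, 1.2, 4.8]
grip_width: 0.0121
grip_force: 6.0
```

```bash
python3 f.py|tail -4
```

```text
0.09 202 [ -6.1 -14.7]
 0.109 382 [ -6.9 -15.4]
 bore px 49 367.265306122449 201.44897959183675
fx 2.908841913903422 0.5027276273270743 gx 0.057886424223781596 42.275
```

Contact is reached: about 1.4 N over the drag, with the sleeve still wedged. I unload the hand without moving the cursor, then let go.

Emit:
move_arm([
  [[0.005,-0.015,0,0,0,0],[0.01,-0.03,0,0,0,0],[0.01,-0.04,0,0,0,0]],
])

```text
time: 42.65
position: [0.5135, 0.172, 0.2465]
tool_rot: [0.585, 0.811, 0.001, 0.001]
ft_force: [-0.5, 3.5, 0.5]
grip_width: 0.0119
grip_force: 6.0
```

```bash
python3 f.py; python3 m.py
```

```text
0.046 202 [ -5.5 -15.1]
 0.06 176 [ -6.3 -14.6]
 0.075 190 [ -6.1 -14.8]
 0.09 193 [ -6.1 -14.7]
 0.109 380 [ -6.9 -16. ]
 bore px 52 367.53846153846155 201.25
fx 3.6620438199563448 0.9832751864702677 gx 0.05793629578793091 42.85
[ 0.8  5.  -0. ] fx 4.481963649060695 tool gx 0.05793629578793091
sleeve 198 [-0.00746746 -0.01514699  0.11226164] [0.02905892 0.03275953 0.00812053]
arm 81 [[-0.0191, -0.0278, 0.0534], [0.0217, -0.006, 0.0588]]
```

Emit:
move_arm([
  [[0.01,0,0,0,0,0],[0.015,0,0,0,0,0],[0.015,0,0,0,0,0]],
])

```text
time: 43.32
position: [0.5135, 0.1721, 0.2465]
tool_rot: [0.585, 0.811, 0.001, 0.001]
ft_force: [4.1, 2.7, -3.4]
grip_width: 0.012
grip_force: 6.0
```

```bash
python3 f.py
```

```text
0.046 205 [ -5.4 -15.1]
 0.06 183 [ -6.3 -14.6]
 0.075 188 [ -6.1 -14.7]
 0.09 190 [ -6.2 -14.6]
 0.109 380 [ -7.  -16.2]
 bore px 52 367.2692307692308 201.34615384615384
fx 0.09543872431887296 0.4700168349903093 gx 0.05813562459796716 43.525
```

Emit:
move_arm([
  [[0,0.01,0,0,0,0],[0,0.015,0,0,0,0]],
])

```text
time: 43.78
position: [0.5137, 0.1722, 0.2465]
tool_rot: [0.585, 0.811, 0.0, 0.001]
ft_force: [5.0, 0.5, -4.3]
grip_width: 0.0119
grip_force: 6.0
```

Emit:
move_arm([
  [[0,0,0,0,0,0],[0,0,0,0,0,0],[0,0,0,0,0,0],[0,0,-0.4,0,0,0],[0,0,-1,0,0,0],[0,0,-2,0,0,0],[0,0,-3,0,0,0],[0.8,0,-3.5,0,0,0],[1.8,0,-3.5,0,0,0],[2.5,0,-3.5,0,0,0],[2.5,0,-3.5,0,0,0]],
], claw=0.1)

```text
time: 45.15
position: [0.4803, 0.2687, 0.3876]
tool_rot: [0.583, 0.812, 0.0, 0.0]
ft_force: [-0.3, -0.6, -0.3]
grip_width: 0.0392
grip_force: 0.0
```

```bash
python3 f.py; python3 m.py pics/p5.png
```

```text
0.046 202 [ -5.5 -15.3]
 0.06 185 [ -6.1 -14.5]
 0.075 182 [ -6.1 -14.6]
 0.09 201 [ -6.2 -14.6]
 0.109 377 [ -6.8 -16.1]
 bore px 41 365.3658536585366 202.6341463414634
fx -0.08939537028220254 0.6194176360363571 gx 0.15784173360322468 45.35
[ 0.1 -0.5 -0.4] fx -0.516286922005597 tool gx 0.15784173360322468
sleeve 196 [-0.00671376 -0.0151103   0.11221072] [0.02922152 0.03109386 0.00830992]
arm 78 [[-0.0187, -0.0272, 0.0535], [0.0218, -0.0051, 0.0587]]
```

View pics/p5.png

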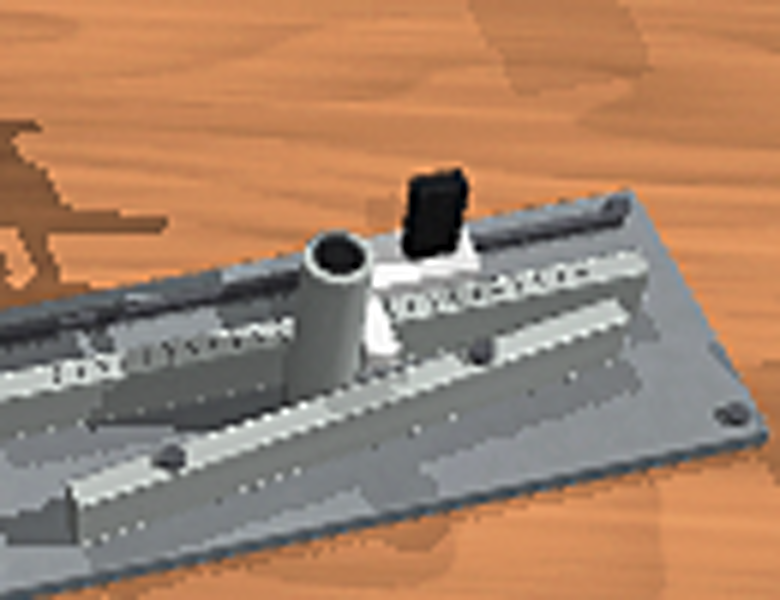

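The arm (375,330) rests against the wedged sleeve (335,320), which leans about 1°. The hand is clear of both, so I hand in.

```bash
python3 -c "
from rig import *
print(hand_in())"
```

```text
the job is handed in; nothing more can be done
None
```

I handed the job in at about 45 s: the sleeve is wedged (final push about 9 N) and let go, leaning about 1° after the cursor's arm touched it, the arm is left at that contact, and the roll and screwdriver were not touched; the first touch rocked the sleeve, so I drew the cursor back, re-seated the sleeve and set the cursor again.

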